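Sort bottles and microscope optics, then shut the optics case

ROBOT

A 6-joint arm with a two-finger parallel gripper is mounted at the origin on a cart in front of the work surface, level with it; the furniture and walls round the work are solid. World frame = base frame: x ahead of the robot, y to its left, z up, the work surface at z = 0. Lengths are in m, angles in rad, forces in N, time in s.
With the tool pointing down it reaches from about 0.35 to 0.85 m from the base axis. Payload 8.1 kg.
Tool frame: the origin (TCP) lies at the very end of the fingers, on their centre line; the grasp point (between the pads) lies 19 mm behind it; z points along the fingers, y is the line along which they close (so a half turn about z gives the same grasp; the last joint's range is limited). The gripper opens to 85 mm and grips with 20 to 120 N. Pads are 22 mm wide; open, the fingers measure 114 mm over their backs; the gripper's body (76 mm by 85 mm) begins 54 mm behind the grasp point. The pads swing forward as they close: fully open they stand 13 mm farther back than shut.
Start: joints at [1.068, 0.13, 1.488, -0, 1.523, -0.085], TCP at [0.243, 0.548, 0.231] pointing down, gripper open.
Joint ranges: [-2.96, 2.96], [-0.89, 2.26], [0.02, 2.5], [-1.34, 4.48], [0, 2.73], [-2.66, 2.66]. Speed limits (rad/s): [2.39, 2.39, 2.79, 3.14, 3.14, 3.14].

INTERFACE

Orientations are given as a rotation vector (axis times angle).
In Python, from rig import bot, optics, workorder, readout gives the robot as it stands (bot), with the cameras (optics), the job (workorder) and the readings (readout).
- The arm moves only by the shell command python3 shift.py [OPENING] [FORCE], which reads ROWS from standard input. ROWS is one flat JSON list of numbers that holds 1 to 10 rows one after another, with no inner brackets; each row has 4 numbers: dx, dy, dz in shares of the most that a row can go, 1 being 62.5 mm, then a turn about the tool's z in shares of 90 degrees (1.0 is 90 degrees); each row shifts and turns the commanded pose from where the row before left it, along the tool's axes as they then stand; what a row does not reach is not made up. A row lasts 1/8 s, in which the tool goes at most 0.0625 m and 0.188 rad, less where a joint would pass 70% of its speed; a pose out of reach is approached as far as the arm can. OPENING is the finger opening in m, set as the command begins (- or left out keeps the last). The fingers move at their own pace and stop on an object; FORCE is the grip in N (left out, the last holds). Time passes only in rows, so rows that do not move let the fingers close. It prints the time, the measured TCP pose, the force, the opening and the grip force at its end. No shift or turn number may pass 1 either way. Input that does not fit is refused with a message, and nothing moves.
- readout.read_state(): the state, without advancing time (a new reading comes with each control period).
- optics.snapshot(name): name is "side" or "top" or "wrist"; returns the picture (420x560x3 uint8, blue, green, red); there is no depth.
- optics.camera_info(name): a dict with "mtx" (3x3 intrinsics, pixels), "R" (3x3) and "t" (3): a world point X has camera coordinates R X + t; the wrist camera has in their place "tool_from_camera" (4x4, takes a point from camera to tool coordinates, whose origin is the TCP and whose axes are the flange's). Camera axes: x right, y down, z forward; pixel columns grow to the right and rows downward; lengths in m; the calibration is good to about 2 mm. A picture is of the moment at which its call begins: read the wrist's pose just before it. camera_info takes no time and is no camera call.
- workorder.finish_job(): hands the job in; it is judged then, once.
The state is a dict: "time": time; "joint_pos": joint angles; "joint_vel": joint speeds; "tau": joint torques, N m; "ee_pos": TCP position; "ee_rot": TCP orientation; "ft_force": force on the tool from outside, world axes, zero at the start; "moment": the same for the moment, N m; "width": finger opening in m; "finger_force": force on a finger pad.
Only numpy, scipy, OpenCV 4.12 (cv2) and the standard library are available. Lean on these libraries where they do the work, as an engineer would, in place of code of your own. Each camera call takes 0.05 s, during which the arm holds its last target. There are 200 camera calls.

TASK

The spare objective in its black can and the spare eyepiece were put down in the white bottle rack by mistake: pack each into its own seat in the open optics case (the can in the wider seat, the eyepiece in the narrower) and shut the case's lid. Stand the bottles in the rack, one to a bay: the two pink medium bottles in the two narrow bays (either way round) and the yellow-capped oil bottle in the wide bay. Keep all five things upright and leave the two pink petri dishes where they are.

Things in the scene. Friction and masses are not known exactly. Their poses are not given: they have to be found in the camera images.
- white_cap_bottle: culture medium bottle with a white cap and pink contents, standing; 46 mm diameter, 98 mm tall; the round body (the part to grip) is 71 mm tall, shoulder and cap above. Origin: centre of its underside; z up along the bottle. 0.1 kg
- blue_cap_bottle: culture medium bottle with a blue cap and pink contents, same sizes and origin as the white-capped one. 0.1 kg
- oil_bottle: larger cream-coloured oil bottle with a yellow cap, standing; 55 mm diameter, 118 mm tall; the round body to grip is 85 mm tall. Origin: centre of its underside; z up. 0.14 kg
- objective_can: smooth black screw can holding a spare objective, standing in a bay of the rack at the start; 60 mm tall, 38 mm diameter in the lower half and 40 mm in the upper half (grip there). Origin: centre of its underside; z up. 0.11 kg
- eyepiece: black stepped spare eyepiece, standing on its narrow cap in a bay of the rack at the start; 52 mm tall, foot 32 mm diameter up to 18 mm, then about 38 mm, and 40 mm over the top 14 mm (grip there). Origin: centre of its underside; z up. 0.09 kg
- bottle_rack: white open rack fixed to the table, 82 (x) x 216 (y) mm, 26 high, walls 5, floor 4 thick. Three bays in a row along its y axis, each 72 long in x and centred at x = 0: narrow bays (62 in y) centred at y -72 and y -5, wide bay (72 in y) centred at y +67. Origin: centre of its underside; x away from the robot, z up
- optics_case: grey case, blue insert, fixed, lid open at its far (+x) side. Base 108 (x) x 154 (y) mm, rim 36 high. Round seats: wide, 58 diameter, centre x -14, y -34, floor z 8 (objective can); narrow, 47 diameter, x -14, y +40, floor z 16 (eyepiece); both things then reach z 68, the shut lid clears them by 4. Origin: centre of underside; x towards the hinge, z up. Hinge line along y at x +54, z 36
- case_lid (a joint): lid angle (rad): 0 shut, grows as the front edge rises, stop at 1.7; starts at 1.5 to 1.7. Shell 108 mm from hinge to front edge, 154 wide, 39 deep (shut, its top is 75 mm above the table), 0.15 kg, on a friction hinge (0.045 N m, lightly damped): stays where it is left; pushed over from behind to below about 0.5 it falls shut, else press it down on top
- dish_a: small pink petri dish with lid, 38 mm diameter, 11 mm high, loose on the table: not to be disturbed. Origin: centre of its underside
- dish_b: second pink petri dish with lid, 38 mm diameter, 11 mm high, loose on the table: not to be disturbed. Origin: centre of its underside

How it is judged:
By the outcome, as a careful person would: the job done as asked, in the order asked, and still so for the second after the job is handed in, with the robot touching nothing.
It also fails if it takes over 120 s, if anything falls off the work surface, if the arm or the gripper's body presses on something with over 40 N, if the wrist force passes 120 N, or if a joint passes its speed limit or range.

## Working session

There is one attempt and no reset: what is moved stays moved. The work goes in short steps, Python scripts to look and compute and a shell command to move; the robot and the scene stay as the last step left them, time stands still between calls to the robot, and variables do not carry over. Pictures are saved under pics/ and viewed, at most 14 in all, crops included, and the job is handed in when it is done.

```bash
ls; mkdir -p pics; python3 - <<'E'
from rig import bot, optics, workorder, readout
import cv2,numpy as np
np.set_printoptions(precision=4,suppress=True)
for n in ("top","side"):
    cv2.imwrite(f"pics/{n}0.png",optics.snapshot(n)); c=optics.camera_info(n); print(n,c)
print(optics.camera_info("wrist")); print(readout.read_state())
E
```

```text
pics
rig.py
shift.py
top {'mtx': array([[483.165 ,   0.    , 273.6384],
       [  0.    , 483.165 , 213.5673],
       [  0.    ,   0.    ,   1.    ]]), 'R': array([[ 0.0164, -0.9998,  0.015 ],
       [-0.9975, -0.0174, -0.0684],
       [ 0.0687, -0.0138, -0.9975]]), 't': array([0.1826, 0.4985, 0.902 ])}
side {'mtx': array([[407.4454,   0.    , 275.7668],
       [  0.    , 407.4454, 207.9279],
       [  0.    ,   0.    ,   1.    ]]), 'R': array([[ 0.9727, -0.231 ,  0.023 ],
       [-0.0803, -0.4279, -0.9003],
       [ 0.2178,  0.8738, -0.4348]]), 't': array([-0.4631,  0.188 ,  0.5784])}
{'mtx': array([[312.1753,   0.    , 280.7369],
       [  0.    , 312.1753, 211.1176],
       [  0.    ,   0.    ,   1.    ]]), 'tool_from_camera': array([[-0.0004, -0.9491, -0.3149,  0.0806],
       [ 1.    , -0.0003, -0.0006,  0.0004],
       [ 0.0004, -0.3149,  0.9491, -0.1438],
       [ 0.    ,  0.    ,  0.    ,  1.    ]])}
{'time': 0.1, 'joint_pos': array([ 1.0676,  0.1311,  1.4892,  0.    ,  1.523 , -0.0854]), 'joint_vel': array([ 0.0001, -0.0015, -0.0029,  0.0005, -0.0005,  0.0008]), 'tau': array([  0.0021, -57.0943, -50.1948,  -0.    ,   0.0079,   0.    ]), 'ee_pos': array([0.2432, 0.548 , 0.2303]), 'ee_rot': array([-0.6514, -3.0728,  0.0025]), 'ft_force': array([-0.2747, -0.6831, -0.3385]), 'moment': array([-0.0474,  0.0305, -0.0039]), 'finger_force': 0.0, 'width': 0.08557089919125005}
```

View pics/top0.png

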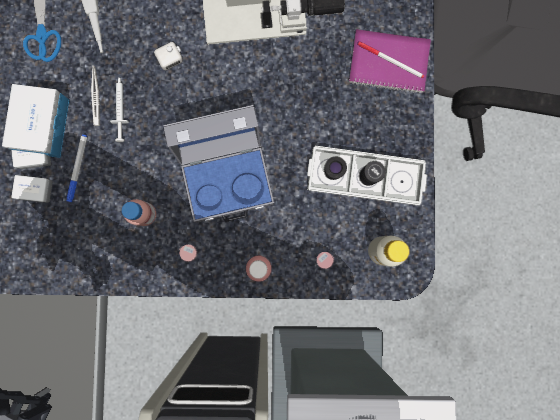

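View pics/side0.png

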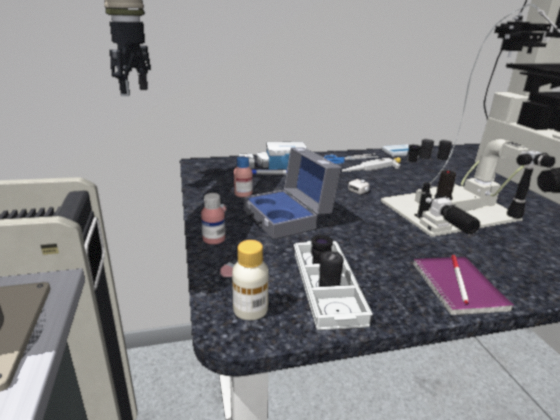

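The top view shows the rack at (308–425, 147–203) with black things at (335,168) and (373,172), and the case at (230,165). The bottles are blue (135,212), white (258,268) and oil (390,250). The dishes are at (188,253) and (325,260). I'll zoom in on the rack and case.

```bash
python3 - <<'E'
import cv2,numpy as np
a=cv2.imread("pics/top0.png"); b=cv2.imread("pics/side0.png")
c1=cv2.resize(a[95:225,160:435],None,fx=2.9,fy=2.9,interpolation=cv2.INTER_CUBIC)[:377]
c2=cv2.resize(b[230:330,230:400],None,fx=2.2,fy=2.2,interpolation=cv2.INTER_CUBIC)
o=np.zeros((597,798,3),np.uint8); o[:c1.shape[0],:c1.shape[1]]=c1[:,:798]; o[377:597,:374]=c2[:220,:374]
cv2.imwrite("pics/crop0.png",o)
E
```

```text
(no output)
```

View pics/crop0.png

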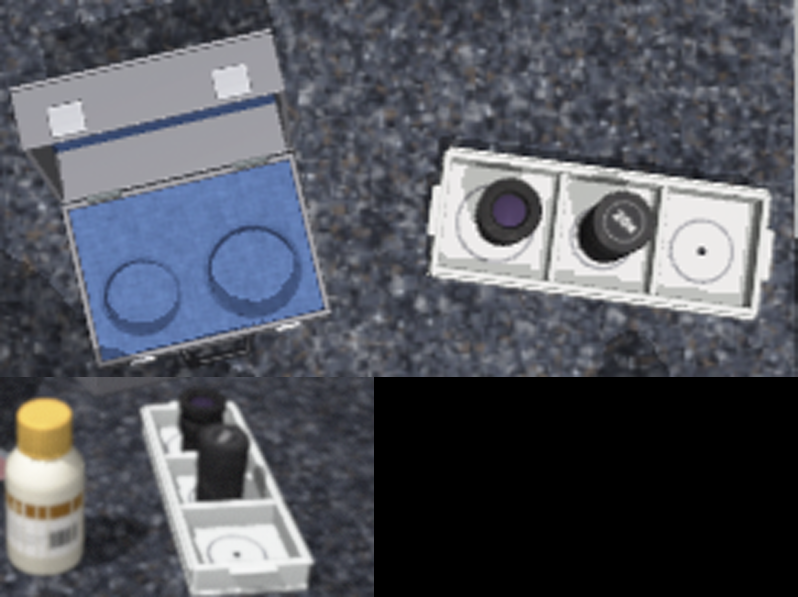

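The wide bay is the left one (+y) and holds the eyepiece. The can is in the middle narrow bay, and the right narrow bay is empty. Next I'll turn the pixels into positions.

```bash
cat > h.py <<'E'
import cv2,numpy as np
from rig import bot, optics, workorder, readout
np.set_printoptions(precision=4,suppress=True)
def ray(uv,z,cam="top"):
    c=optics.camera_info(cam); d=c["R"].T@np.linalg.solve(c["mtx"],[uv[0],uv[1],1.]); o=-c["R"].T@c["t"]
    return (o+d*(z-o[2])/d[2])[:2]
def proj(X,cam):
    c=optics.camera_info(cam); p=c["mtx"]@(c["R"]@np.array(X)+c["t"]); return p[:2]/p[2]
def blob(im,lo,hi,box,off=0):
    x0,y0,x1,y1=box; h=cv2.cvtColor(im[y0:y1,x0:x1],cv2.COLOR_BGR2HSV)
    m=cv2.inRange(h,np.array(lo),np.array(hi)); n,l,s,c=cv2.connectedComponentsWithStats(m)
    i=1+np.argmax(s[1:,4]); k=cv2.findContours((l==i).astype(np.uint8),0,cv2.CHAIN_APPROX_NONE)[0][0]
    return c[i]+[x0,y0],s[i,4],k.reshape(-1,2)+[x0,y0]
def circ(k): 
    e=cv2.fitEllipse(k.astype(np.float32)); return e[0],e[1]
E
python3 - <<'E'
from h import *
a=cv2.imread("pics/top0.png")
def show(n,lo,hi,box,z):
    c,ar,k=blob(a,lo,hi,box); e=circ(k); print(n,c,ar,e,ray(c,z),ray(e[0],z))
show("bluecap",(95,120,60),(115,255,255),(115,195,160,235),.098)
show("oilcap",(20,120,100),(35,255,255),(360,225,415,275),.118)
show("whitecap",(0,0,130),(180,60,255),(240,250,280,290),.098)
for n,b in (("dishA",(175,240,200,265)),("dishB",(312,248,338,272))): show(n,(0,40,80),(180,255,255),b,.011)
P=lambda u,v,z:ray((160+u/2.9,95+v/2.9),z)
def frame(fl,fr,bl,br,n):
    fl,fr,bl,br=map(np.array,(fl,fr,bl,br)); c=(fl+fr+bl+br)/4; y=(fl+bl-fr-br)/2; x=(bl+br-fl-fr)/2
    th=np.arctan2(-y[0],y[1]); th2=np.arctan2(x[1],x[0]); print(n,c,"size",np.linalg.norm(x),np.linalg.norm(y),"yaw",th,th2)
    R=np.array([[np.cos(th),-np.sin(th)],[np.sin(th),np.cos(th)]]); return c,R
c,R=frame(P(101,365,.036),P(328,312,.036),P(65,208,.036),P(293,153,.036),"case")
for p in ((-.014,-.034),(-.014,.040),(.054,0)): print(c+R@p)
print("seats seen",P(254,262,.036),P(142,291,.036))
c,R=frame(P(433,273,.026),P(757,317,.026),P(447,150,.026),P(770,190,.026),"rack")
for p in ((0,-.072),(0,-.005),(0,.067)): print(c+R@p)
print("eyep",P(509,210,.056),"can",P(624,223,.064))
h=cv2.cvtColor(a,cv2.COLOR_BGR2HSV)
E
```

```text
bluecap [131.4007 210.338 ] 287 ((131.41390991210938, 210.3530731201172), (16.80099868774414, 19.824386596679688)) [0.491  0.4372] [0.4909 0.4372]
oilcap [397.104  251.0198] 404 ((396.96173095703125, 250.97769165039062), (20.686573028564453, 23.420610427856445)) [ 0.4287 -0.0165] [ 0.4288 -0.0163]
whitecap [257.7382 269.0691] 275 ((257.7406311035156, 269.0765380859375), (17.579708099365234, 18.16647720336914)) [0.3938 0.2179] [0.3938 0.2179]
dishA [187.3923 253.4309] 181 ((187.60565185546875, 252.48548889160156), (16.202205657958984, 16.7038516998291)) [0.4172 0.353 ] [0.4189 0.3527]
dishB [325.3022 260.5934] 182 ((324.6897277832031, 259.829345703125), (16.340625762939453, 16.585756301879883)) [0.4078 0.0914] [0.4093 0.0926]
case [0.547  0.2774] size 0.10473288821957111 0.14986583555279748 yaw 0.25348270337754275 0.2419799349104194
[0.5419 0.241 ]
[0.5234 0.3126]
[0.5992 0.2909]
seats seen [0.5458 0.2408] [0.5258 0.3121]
rack [0.5707 0.0146] size 0.0828915723258816 0.2132718525545221 yaw -0.1112631406794786 -0.10388561243839925
[ 0.5627 -0.057 ]
[0.5702 0.0096]
[0.5782 0.0812]
eyep [0.5792 0.0797] can [0.571  0.0087]
```

The rows are not in the units I measure in: shifts go in shares of 62.5 mm and turns go in shares of 90 degrees. I convert before sending: 0.165 rad / 1.5708 = 0.105.

```bash
echo '[0,0,0,0.105,0,0,0,0.105,0,0,0,0.105,0,0,0,0.105,0,0,0,0.105,0,0,0,0.105,0,0,0,0.1038,0,0,0,0]' | python3 shift.py 0.07 40; python3 -c "
from h import *
s=readout.read_state();print(cv2.Rodrigues(s['ee_rot'])[0],s['joint_pos'])"
```

```text
time: 1.1
ee_pos: [0.2433, 0.5482, 0.2308]
ee_rot: [2.22, 2.222, -0.001]
ft_force: [0.2, -0.1, -0.1]
width: 0.0699
finger_force: 0.0
[[-0.001   1.     -0.0004]
 [ 1.      0.001  -0.0008]
 [-0.0008 -0.0004 -1.    ]] [ 1.0676  0.1308  1.4887 -0.      1.523   1.0666]
```

Converted, -0.049 m is -0.784, 0.0298 m is 0.4768.

```bash
echo '[-0.784,0.4768,0,0,-0.784,0.4768,0,0,-0.784,0.4768,0,0,-0.784,0.4768,0,0,-0.784,0.4768,0,0,-0.784,0.4768,0,0,-0.784,0.4768,0,0,-0.784,0.4768,0,0,-0.784,0.4768,0,0,-0.784,0.4768,0,0]' | python3 shift.py; echo '[-0.7872,0.4752,0,0,0,0,0.64,0,0,0,0.64,0,0,0,0,0,0,0,0,0]' | python3 shift.py; python3 - <<'E'
from h import *
s=readout.read_state(); cv2.imwrite("pics/w1.png",optics.snapshot("wrist")); print(s["ee_pos"],s["joint_pos"])
E
```

```text
time: 2.35
ee_pos: [0.5421, 0.0566, 0.2313]
ee_rot: [2.216, 2.226, 0.0]
ft_force: [1.4, 1.4, -0.3]
width: 0.0699
finger_force: 0.0
time: 2.98
ee_pos: [0.5717, 0.0093, 0.1528]
ee_rot: [2.219, 2.223, 0.001]
ft_force: [0.1, 0.6, 0.5]
width: 0.0699
finger_force: 0.0
[0.5717 0.0093 0.1528] [-0.0734  0.1032  1.6625 -0.      1.3746 -0.0754]
```

View pics/w1.png

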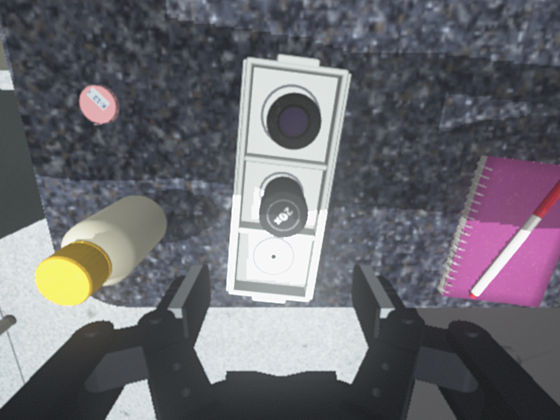

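The wrist view shows the can top at (284,213), the eyepiece lens at (293,122), and the empty bay's centre dot at (274,257). I'll cross-check these against the top view.

```bash
cat >> h.py <<'E'
def wray(uv,z,s):
    c=optics.camera_info("wrist"); T=c["tool_from_camera"]; R=cv2.Rodrigues(s["ee_rot"])[0]
    d=R@T[:3,:3]@np.linalg.solve(c["mtx"],[uv[0],uv[1],1.]); o=R@T[:3,3]+s["ee_pos"]
    return (o+d*(z-o[2])/d[2])[:2]
E
python3 - <<'E'
from h import *
s=readout.read_state()
print("can",wray((284,213),.064,s),"eye",wray((293,122),.056,s),"bayN dot",wray((274,257),.004,s))
print("corners",[wray(p,.026,s) for p in ((245,59),(350,71),(230,294),(312,300))])
E
```

```text
can [0.5755 0.0113] eye [0.582  0.0801] bayN dot [ 0.5663 -0.0573]
corners [array([0.5448, 0.1266]), array([0.6282, 0.118 ]), array([ 0.5223, -0.0874]), array([ 0.6049, -0.0945])]
```

Converted, 0.05 m is 0.8, 0.02 m is 0.32.

```bash
echo '[0.016,0.032,0.8,0,0,0,0.8,0,0,0,0.32,0,0,0,0,0,0,0,0,0]' | python3 shift.py ; echo '[0,0,0,0,0,0,0,0,0,0,0,0,0,0,0,0,0,0,0,0]' | python3 shift.py 0.02 40;  echo '[0,0,-0.48,0,0,0,-0.8,0,0,0,-0.8,0,0,0,0,0]' | python3 shift.py
```

```text
time: 3.65
ee_pos: [0.5753, 0.0101, 0.0341]
ee_rot: [2.219, 2.22, 0.004]
ft_force: [-0.4, 0.2, -0.5]
width: 0.07
finger_force: 0.0
time: 4.28
ee_pos: [0.5745, 0.0101, 0.0333]
ee_rot: [2.22, 2.22, 0.003]
ft_force: [-2.0, 0.5, 6.4]
width: 0.0392
finger_force: 39.8
time: 4.78
ee_pos: [0.5768, 0.01, 0.1677]
ee_rot: [2.216, 2.216, 0.011]
ft_force: [0.3, -0.2, -1.0]
width: 0.039
finger_force: 40.8
```

Converted, 0.058 m is 0.928, -0.007 m is -0.112.

```bash
echo '[0.928,-0.112,0,0,0.928,-0.112,0,0,0.928,-0.112,0,0,0.928,-0.112,0,0,0,0,0.32,0,0,0,0,0,0,0,0,0]' | python3 shift.py; python3 - <<'E'
from h import *
s=readout.read_state(); cv2.imwrite("pics/w2.png",optics.snapshot("wrist")); print(s["ee_pos"])
E
```

```text
time: 5.65
ee_pos: [0.5451, 0.2408, 0.1408]
ee_rot: [-2.223, -2.22, 0.002]
ft_force: [0.4, -0.2, -0.5]
width: 0.0384
finger_force: 40.7
[0.5451 0.2408 0.1408]
```

View pics/w2.png

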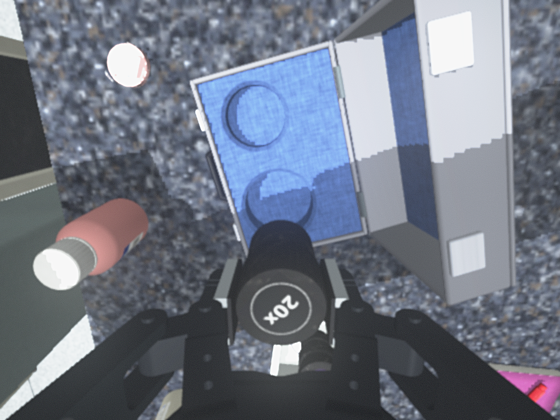

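```bash
python3 - <<'E'
from h import *
s=readout.read_state()
print("narrow",wray((255,114),.036,s),"wide L/R/top",[wray(p,.036,s) for p in ((246,199),(313,199),(279,169))])
print("case corners fl, bl, br",[wray(p,.036,s) for p in ((193,80),(332,43),(364,235))])
c=np.mean([wray(p,.036,s) for p in ((193,80),(364,235))],axis=0);print("centre",c, "yaw .248 seats")
R=np.array([[np.cos(.248),-np.sin(.248)],[np.sin(.248),np.cos(.248)]]);print(c+R@[-.014,-.034],c+R@[-.014,.04])
E
```

```text
narrow [0.5264 0.3171] wide L/R/top [array([0.517 , 0.2498]), array([0.5726, 0.2497]), array([0.5445, 0.2748])]
case corners fl, bl, br [array([0.4813, 0.3412]), array([0.5827, 0.3654]), array([0.6176, 0.2172])]
centre [0.5494 0.2792] yaw .248 seats
[0.5442 0.2428] [0.5261 0.3146]
```

Converted, 0.05 m is 0.8, 0.002 m is 0.032.

```bash
echo '[0.032,0,0.8,0,0,0,0.56,0,0,0,0.256,0,0,0,0.032,0,0,0,0,0,0,0,0,0]' | python3 shift.py; echo '[0,0,0,0,0,0,0,0,0,0,0,0]' | python3 shift.py 0.065; echo '[0,0,-0.48,0,0,0,-0.96,0,0,0,-0.48,0,0,0,0,0,0,0,0,0]' | python3 shift.py; python3 - <<'E'
from h import *
s=readout.read_state(); a=optics.snapshot("wrist"); b=optics.snapshot("top")
o=np.zeros((420,790,3),np.uint8); o[:,:560]=a; o[:200,560:]=cv2.resize(b[140:240,160:275],(230,200)); cv2.imwrite("pics/w3.png",o)
E
```

```text
time: 6.45
ee_pos: [0.5464, 0.2446, 0.0401]
ee_rot: [2.221, 2.22, 0.004]
ft_force: [0.3, 0.2, -1.0]
width: 0.0385
finger_force: 41.1
time: 6.82
ee_pos: [0.5453, 0.2443, 0.0386]
ee_rot: [2.221, 2.221, 0.001]
ft_force: [-0.0, 0.2, -0.3]
width: 0.0648
finger_force: 0.0
time: 7.45
ee_pos: [0.5447, 0.2441, 0.1575]
ee_rot: [-2.221, -2.221, 0.001]
ft_force: [-0.9, 0.2, -1.1]
width: 0.065
finger_force: 0.0
```

View pics/w3.png

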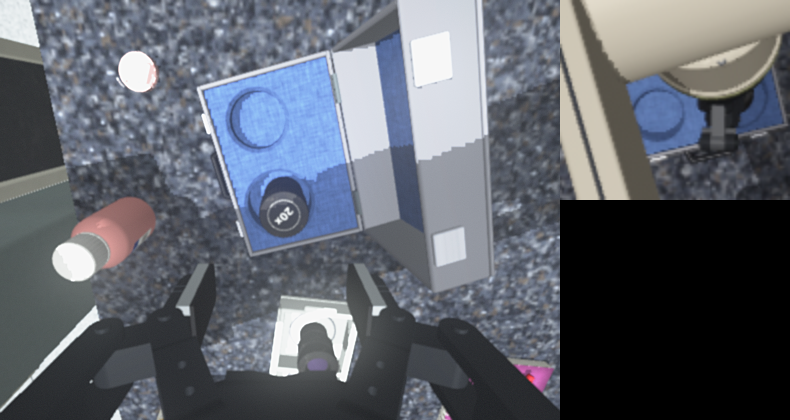

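The can stands in the wide seat, with its top at (284,213). Next is the eyepiece.

```bash
echo '[-0.8752,0.192,0,0,-0.8752,0.192,0,0,-0.8752,0.192,0,0,0,0,0.48,0,0,0,0.8,0,0,0,0.48,0,0,0,0.24,0,0,0,0,0,0,0,0,0]' | python3 shift.py ; echo '[0,0,0.064,0,0,0,0,0]' | python3 shift.py; echo '[0,0,0,0,0,0,0,0,0,0,0,0,0,0,0,0,0,0,0,0]' | python3 shift.py 0.02 40;  echo '[0,0,-0.48,0,0,0,-0.8,0,0,0,-0.64,0,0,0,0,0]' | python3 shift.py
```

```text
time: 8.68
ee_pos: [0.5823, 0.0802, 0.0348]
ee_rot: [2.22, 2.221, 0.002]
ft_force: [0.0, -0.4, -1.0]
width: 0.0651
finger_force: 0.0
time: 8.93
ee_pos: [0.5815, 0.0802, 0.0299]
ee_rot: [2.221, 2.221, 0.001]
ft_force: [-0.7, -1.1, -0.3]
width: 0.0651
finger_force: 0.0
time: 9.55
ee_pos: [0.5813, 0.0801, 0.0298]
ee_rot: [2.221, 2.221, 0.0]
ft_force: [-3.1, -0.0, 5.0]
width: 0.0391
finger_force: 40.0
time: 10.05
ee_pos: [0.5841, 0.0802, 0.154]
ee_rot: [2.218, 2.218, 0.009]
ft_force: [-0.1, 0.1, -1.2]
width: 0.039
finger_force: 40.4
```

Converted, 0.0585 m is 0.936, 0.05 m is 0.8.

```bash
echo '[0.936,-0.2208,0,0,0.936,-0.2208,0,0,0.936,-0.2208,0,0,0.936,-0.2208,0,0,0,0,0.8,0,0,0,0,0,0,0,0,0,0,0,0,0]' | python3 shift.py; python3 - <<'E'
from h import *
s=readout.read_state(); a=optics.snapshot("wrist"); b=optics.snapshot("side"); print(s["ee_pos"])
o=np.zeros((420,800,3),np.uint8); o[:,:400]=a[:,80:480]; o[:300,400:]=cv2.resize(b[130:250,220:380],(400,300)); cv2.imwrite("pics/w4.png",o)
E
```

```text
time: 11.05
ee_pos: [0.5275, 0.3139, 0.1014]
ee_rot: [2.222, 2.219, 0.004]
ft_force: [0.4, -0.3, -0.1]
width: 0.0393
finger_force: 40.6
[0.5275 0.3139 0.1014]
```

View pics/w4.png

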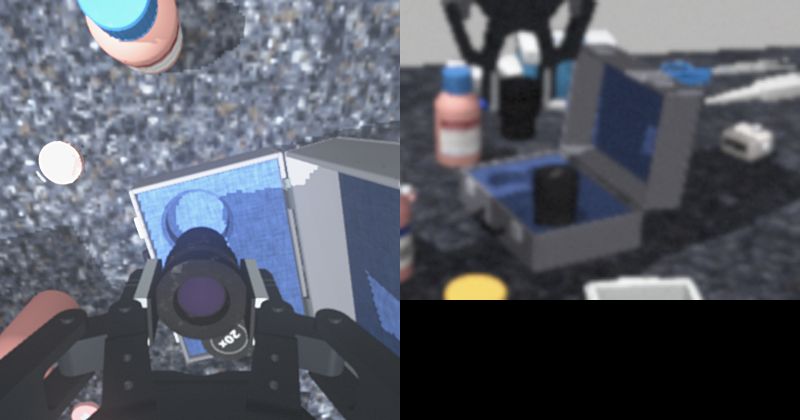

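```bash
python3 - <<'E'
from h import *
s=readout.read_state()
L,R,T=[wray(p,.036,s) for p in ((243,222),(312,222),(278,190))]
print(L,R,T,"centre est",(L[0]+R[0])/2,T[1]-.0235, "lens",wray((283,293),.12,s))
E
```

```text
[0.5009 0.3176] [0.5501 0.3175] [0.5259 0.3411] centre est 0.5254868182906693 0.3175502696342923 lens [0.5285 0.3136]
```

Converted, 0.03 m is 0.48, -0.002 m is -0.032.

```bash
echo '[0.04,-0.032,0.48,0,0,0,0.32,0,0,0,0.112,0,0,0,0,0,0,0,0,0]' | python3 shift.py; echo '[0,0,0.032,0,0,0,0,0,0,0,0,0]' | python3 shift.py
```

```text
time: 11.78
ee_pos: [0.5244, 0.3167, 0.0429]
ee_rot: [2.221, 2.221, 0.001]
ft_force: [0.2, 0.4, 0.5]
width: 0.0389
finger_force: 40.6
time: 12.15
ee_pos: [0.5246, 0.3169, 0.0418]
ee_rot: [2.221, 2.221, 0.002]
ft_force: [-2.1, -1.0, 8.3]
width: 0.0389
finger_force: 41.4
```

Converted, -0.06 m is -0.96, -0.03 m is -0.48.

```bash
echo '[0,0,0,0,0,0,0,0,0,0,0,0]' | python3 shift.py 0.065; echo '[0,0,-0.48,0,0,0,-0.96,0,0,0,-0.96,0,0,0,-0.32,0,-0.8,0,0,0,-0.8,0,0,0,0,0,0,0,0,0,0,0]' | python3 shift.py 0.0; python3 - <<'E'
from h import *
s=readout.read_state(); a=optics.snapshot("wrist"); b=optics.snapshot("side"); print(s["ee_pos"])
o=np.zeros((420,800,3),np.uint8); o[:,:400]=a[:,80:480]; o[:300,400:]=cv2.resize(b[130:250,220:380],(400,300)); cv2.imwrite("pics/w5.png",o)
E
```

```text
time: 12.52
ee_pos: [0.5238, 0.3165, 0.0401]
ee_rot: [-2.221, -2.221, 0.0]
ft_force: [0.6, 1.2, 0.6]
width: 0.0649
finger_force: 0.0
time: 13.52
ee_pos: [0.5237, 0.2166, 0.2097]
ee_rot: [-2.222, -2.22, 0.001]
ft_force: [-0.4, 0.3, -0.2]
width: -0.0001
finger_force: 0.0
[0.5237 0.2166 0.2097]
```

View pics/w5.png

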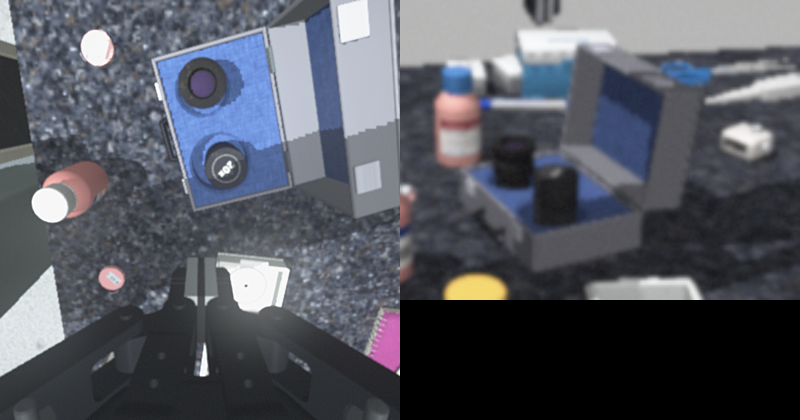

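Both are seated: the eyepiece lens is at (203,83) and the can top at (227,165) in the left half. Next I'll go behind the lid.

Converted, 0.0403 m is 0.6448, 0.0242 m is 0.3872.

```bash
echo '[0.3872,0.6448,0,0,0.3872,0.6448,0,0,0.3872,0.6448,0,0,0.3872,0.6448,0,0,0,0,0,0,0,0,0.64,0,0,0,0.64,0,0,0,0.32,0,0,0,0,0,0,0,0,0]' | python3 shift.py; echo '[-0.064,-0.256,0,0,-0.064,-0.256,0,0,-0.064,-0.256,0,0,-0.064,-0.256,0,0,-0.064,-0.256,0,0]' | python3 shift.py
```

```text
time: 14.88
ee_pos: [0.6861, 0.314, 0.1129]
ee_rot: [2.22, 2.221, 0.005]
ft_force: [0.7, 0.1, 1.1]
width: 0.0002
finger_force: 0.0
time: 15.5
ee_pos: [0.6069, 0.2941, 0.1143]
ee_rot: [2.22, 2.22, 0.009]
ft_force: [0.1, 0.1, 0.7]
width: -0.0001
finger_force: 0.5
```

Converted, -0.016 m is -0.256, -0.014 m is -0.224.

```bash
echo '[-0.064,-0.256,0,0,-0.064,-0.256,0,0,-0.064,-0.256,0,0,-0.064,-0.256,0,0,-0.064,-0.256,0,0,-0.048,-0.224,0,0,0,0,0,0,0,0,0,0]' | python3 shift.py; python3 - <<'E'
from h import *
cv2.imwrite("pics/s6.png",cv2.resize(optics.snapshot("side")[100:260,180:380],(600,480)))
E
```

```text
time: 16.5
ee_pos: [0.5125, 0.2709, 0.112]
ee_rot: [2.221, 2.22, 0.005]
ft_force: [-0.8, 0.3, 0.3]
width: -0.0001
finger_force: 0.0
```

View pics/s6.png

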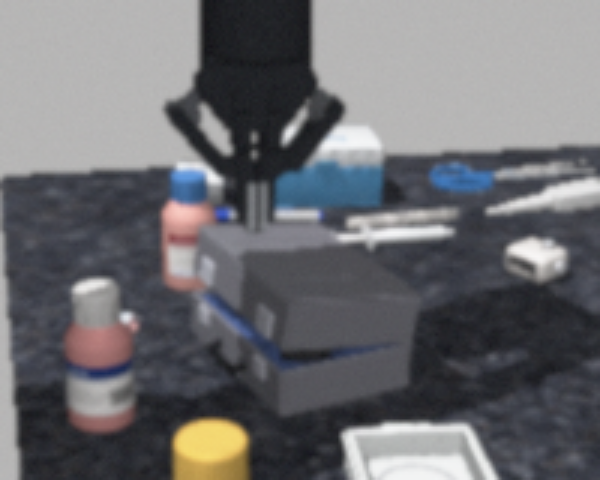

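The lid is down but slightly ajar, with a gap along (205–400, 300–360). I'll press it shut from above.

Converted, 0.01 m is 0.16, 0.005 m is 0.08.

```bash
echo '[0,0,0.16,0,0,0,0.16,0,0,0,0.16,0,0,0,0.08,0,0,0,0,0,0,0,0,0]' | python3 shift.py; echo '[0,0,0.048,0,0,0,0,0,0,0,0,0]' | python3 shift.py
```

```text
time: 17.3
ee_pos: [0.5111, 0.2704, 0.0751]
ee_rot: [-2.221, -2.221, 0.0]
ft_force: [-0.9, 0.1, 0.7]
width: 0.0002
finger_force: 0.1
time: 17.68
ee_pos: [0.5113, 0.2705, 0.0748]
ee_rot: [2.221, 2.221, 0.0]
ft_force: [-11.1, -5.8, 22.9]
width: 0.0003
finger_force: 11.1
```

Converted, -0.06 m is -0.96, -0.05 m is -0.8.

```bash
echo '[0,0,-0.8,0,0,0,-0.96,0,0,0,-0.32,0,-0.28,-0.608,0,0,-0.28,-0.608,0,0,-0.28,-0.608,0,0,0,0,0,0,0,0,0,0]' | python3 shift.py 0.075; python3 - <<'E'
from h import *
s=readout.read_state(); a=optics.snapshot("wrist"); b=optics.snapshot("side"); print(s["ee_pos"])
o=np.zeros((420,800,3),np.uint8); o[:,:400]=a[:,80:480]; o[:300,400:]=cv2.resize(b[150:270,180:340],(400,300)); cv2.imwrite("pics/w7.png",o)
E
```

```text
time: 18.68
ee_pos: [0.3975, 0.218, 0.2022]
ee_rot: [2.221, 2.221, 0.001]
ft_force: [0.6, -1.0, -0.6]
width: 0.0748
finger_force: 0.0
[0.3975 0.218  0.2022]
```

View pics/w7.png

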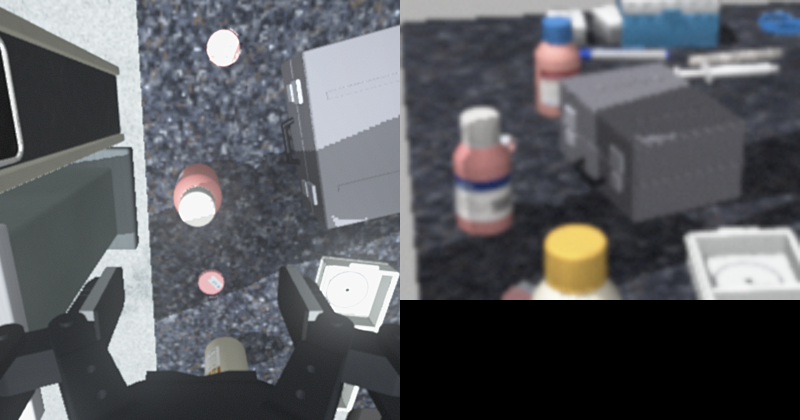

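The lid is shut, and the white cap is at (278,208) in the wrist image.

Converted, 0.05 m is 0.8, 0.04 m is 0.64.

```bash
python3 - <<'E'
from h import *
s=readout.read_state(); print(wray((278,208),.098,s))
E
echo '[0,0,0.8,0,0,0,0.8,0,0,0,0.64,0,0,0,0.32,0,0,0,0.128,0,0,0,0,0,0,0,0,0]' | python3 shift.py; echo '[0,0,0,0,0,0,0,0,0,0,0,0,0,0,0,0,0,0,0,0]' | python3 shift.py 0.03 40;  echo '[0,0,-0.48,0,0,0,-0.8,0,0,0,-0.8,0,0,0,0,0,0,0,0,0]' | python3 shift.py
```

```text
[0.396  0.2196]
time: 19.65
ee_pos: [0.3982, 0.2184, 0.0355]
ee_rot: [2.221, 2.221, 0.003]
ft_force: [-0.3, 0.4, -0.3]
width: 0.0752
finger_force: 0.0
time: 20.27
ee_pos: [0.3979, 0.2183, 0.0353]
ee_rot: [2.221, 2.221, 0.003]
ft_force: [-1.0, 0.3, 5.7]
width: 0.0451
finger_force: 40.9
time: 20.9
ee_pos: [0.3969, 0.2178, 0.1639]
ee_rot: [-2.221, -2.221, 0.0]
ft_force: [-0.1, 0.2, -1.5]
width: 0.045
finger_force: 41.2
```

```bash
echo '[-0.7328,0.448,0,0,-0.7328,0.448,0,0,-0.7328,0.448,0,0,-0.7328,0.448,0,0,-0.7328,0.448,0,0,-0.7328,0.448,0,0,0,0,0,0,0,0,0.48,0,0,0,0,0,0,0,0,0]' | python3 shift.py; python3 - <<'E'
from h import *
s=readout.read_state(); a=optics.snapshot("wrist"); print(s["ee_pos"]); cv2.imwrite("pics/w8.png",a)
E
```

```text
time: 22.15
ee_pos: [0.5645, -0.0562, 0.134]
ee_rot: [-2.22, -2.221, 0.001]
ft_force: [-0.0, -0.2, -0.6]
width: 0.045
finger_force: 41.4
[ 0.5645 -0.0562  0.134 ]
```

View pics/w8.png

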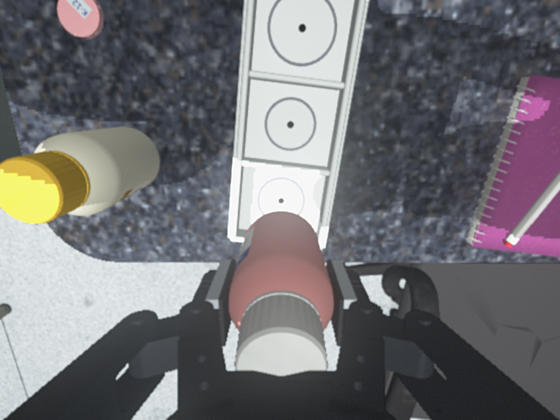

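The bay dots are at (302,28), (290,124) and (281,201).

Converted, 0.05 m is 0.8, 0.03 m is 0.48.

```bash
python3 - <<'E'
from h import *
s=readout.read_state(); print([wray(p,.004,s) for p in ((302,28),(290,124),(281,201))])
E
echo '[0,0,0.8,0,0,0,0.48,0,0,0,0.192,0,0,0,0,0,0,0,0,0,0,0,0.024,0,0,0,0,0,0,0,0,0]' | python3 shift.py
```

```text
[array([0.582 , 0.0832]), array([0.5734, 0.0114]), array([ 0.5658, -0.0567])]
time: 23.2
ee_pos: [0.5653, -0.057, 0.0411]
ee_rot: [2.221, 2.221, 0.0]
ft_force: [-0.4, -0.6, -0.9]
width: 0.0453
finger_force: 41.4
```

Converted, 0.0012 m is 0.0192.

```bash
echo '[0,0,0.0192,0,0,0,0,0]' | python3 shift.py && echo '[0,0,0,0,0,0,0,0,0,0,0,0]' | python3 shift.py 0.065; echo '[0,0,-0.48,0,0,0,-0.96,0,0,0,-0.96,0,0,0,-0.16,0,0.984,-0.144,0,0,0.984,-0.144,0,0,0.984,-0.144,0,0,0.984,-0.144,0,0]' | python3 shift.py 0.065;echo '[0.984,-0.144,0,0,0.984,-0.144,0,0,0.984,-0.144,0,0,0.984,-0.144,0,0,0,0,0,0,0,0,0,0]' | python3 shift.py 0.075; python3 - <<'E'
from h import *
s=readout.read_state(); a=optics.snapshot("wrist"); print(s["ee_pos"])
c,ar,k=blob(a,(90,100,50),(120,255,255),(180,100,400,330)); e=circ(k); print(c,ar,e,wray(e[0],.098,s))
cv2.imwrite("pics/w9.png",a)
E
```

```text
time: 23.45
ee_pos: [0.565, -0.0569, 0.0394]
ee_rot: [-2.221, -2.221, 0.0]
ft_force: [-0.8, -0.2, -1.3]
width: 0.0448
finger_force: 41.4
time: 23.82
ee_pos: [0.5652, -0.0569, 0.0397]
ee_rot: [2.221, 2.221, 0.0]
ft_force: [-0.3, 0.2, 0.2]
width: 0.065
finger_force: 0.0
time: 24.82
ee_pos: [0.5283, 0.1908, 0.1988]
ee_rot: [-2.222, -2.221, 0.001]
ft_force: [0.6, 0.2, 0.1]
width: 0.0649
finger_force: 0.0
time: 25.58
ee_pos: [0.4927, 0.4348, 0.1983]
ee_rot: [2.22, 2.222, -0.003]
ft_force: [1.0, -0.5, -0.5]
width: 0.075
finger_force: 0.0
[0.4927 0.4348 0.1983]
[280.363  202.1037] 1215 ((280.3613586425781, 202.1224822998047), (36.103816986083984, 41.01018524169922)) [0.4926 0.4424]
```

View pics/w9.png

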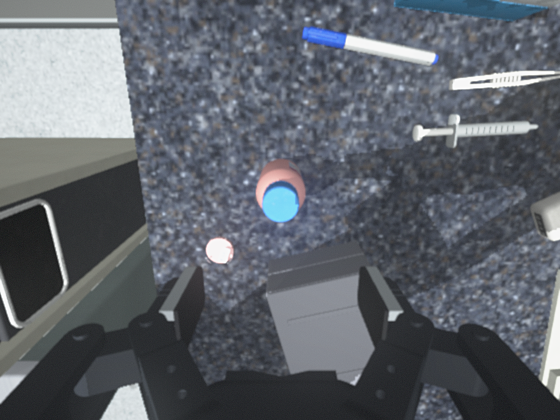

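The blue cap is at (280,203), so y ≈ 0.439–0.440. The fingers are clear of the case.

Converted, 0.05 m is 0.8, 0.04 m is 0.64.

```bash
echo '[0.072,0,0.8,0,0,0,0.8,0,0,0,0.64,0,0,0,0.288,0,0,0,0.096,0,0,0,0,0,0,0,0,0]' | python3 shift.py; echo '[0,0,0,0,0,0,0,0,0,0,0,0,0,0,0,0,0,0,0,0]' | python3 shift.py 0.03 40;  echo '[0,0,-0.48,0,0,0,-0.8,0,0,0,-0.96,0,0,0,-0.16,0,0,0,0,0]' | python3 shift.py
```

```text
time: 26.5
ee_pos: [0.4944, 0.4405, 0.0379]
ee_rot: [2.221, 2.221, 0.005]
ft_force: [-0.3, 0.3, 0.4]
width: 0.0747
finger_force: 0.0
time: 27.12
ee_pos: [0.4937, 0.4402, 0.0368]
ee_rot: [2.221, 2.222, 0.003]
ft_force: [-0.7, -0.0, 6.3]
width: 0.0451
finger_force: 41.1
time: 27.75
ee_pos: [0.4934, 0.4399, 0.1862]
ee_rot: [2.221, 2.221, 0.002]
ft_force: [-0.0, -0.6, -1.4]
width: 0.0453
finger_force: 41.2
```

Converted, -0.0614 m is -0.9824, 0.0113 m is 0.1808.

```bash
echo '[-0.9824,0.1808,0,0,-0.9824,0.1808,0,0,-0.9824,0.1808,0,0,-0.9824,0.1808,0,0,-0.9824,0.1808,0,0,-0.9824,0.1808,0,0,-0.9824,0.1808,0,0,0,0,0,0,0,0,0.48,0,0,0,0,0]' | python3 shift.py; echo '[0,0,0.8,0,0,0,0.64,0,0,0,0.32,0,0,0,0.048,0,0,0,0,0,0,0,0,0]' | python3 shift.py
```

```text
time: 29.0
ee_pos: [0.5687, 0.0108, 0.1506]
ee_rot: [-2.216, -2.217, 0.009]
ft_force: [-0.1, 0.1, -1.2]
width: 0.0451
finger_force: 41.3
time: 29.75
ee_pos: [0.5736, 0.0098, 0.0444]
ee_rot: [2.22, 2.22, 0.003]
ft_force: [0.2, 0.4, -1.5]
width: 0.045
finger_force: 41.2
```

Converted, 0.003 m is 0.048.

```bash
echo '[0,0,0.048,0,0,0,0,0,0,0,0,0]' | python3 shift.py && echo '[0,0,0,0,0,0,0,0,0,0,0,0]' | python3 shift.py 0.065; echo '[0,0,-0.48,0,0,0,-0.96,0,0,0,-0.96,0,0,0,-0.48,0,-0.144,-0.76,0,0,-0.144,-0.76,0,0,-0.144,-0.76,0,0,0,0,0,0,0,0,0,0]' | python3 shift.py; python3 - <<'E'
from h import *
s=readout.read_state(); a=optics.snapshot("wrist"); print(s["ee_pos"])
c,ar,k=blob(a,(20,120,80),(35,255,255),(180,100,400,360)); e=circ(k); print(c,ar,e,wray(e[0],.118,s))
cv2.imwrite("pics/w10.png",a)
E
```

```text
time: 30.12
ee_pos: [0.5734, 0.0096, 0.0408]
ee_rot: [2.22, 2.22, 0.002]
ft_force: [1.4, 0.7, 5.4]
width: 0.045
finger_force: 41.6
time: 30.5
ee_pos: [0.5718, 0.0098, 0.0391]
ee_rot: [-2.221, -2.221, 0.001]
ft_force: [-0.4, 1.0, 0.0]
width: 0.0649
finger_force: 0.0
time: 31.62
ee_pos: [0.4302, -0.0173, 0.22]
ee_rot: [2.221, 2.22, 0.001]
ft_force: [-0.1, -0.3, 0.5]
width: 0.0649
finger_force: 0.0
[ 0.4302 -0.0173  0.22  ]
[280.4525 207.8237] 1662 ((280.45989990234375, 207.8375701904297), (42.562076568603516, 47.88190841674805)) [ 0.4304 -0.0149]
```

View pics/w10.png

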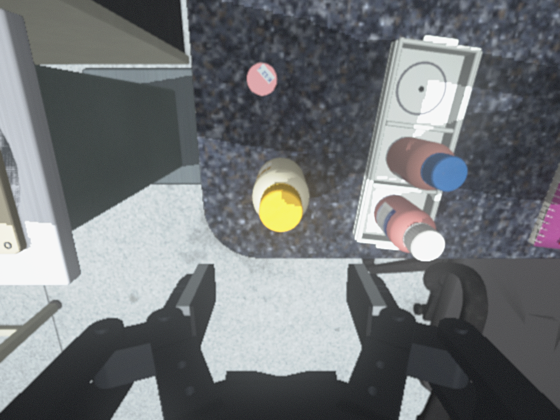

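Both pink bottles stand upright in their bays. The oil cap is at (280,208), right under the tool.

The rows are not in the units I measure in: shifts go in shares of 62.5 mm and turns go in shares of 90 degrees. I convert before sending: 0.05 m is 0.8, 0.04 m is 0.64.

```bash
echo '[0.016,0,0.8,0,0,0,0.8,0,0,0,0.64,0,0,0,0.32,0,0,0,0.08,0,0,0,0,0,0,0,0,0]' | python3 shift.py 0.081; echo '[0,0,0,0,0,0,0,0,0,0,0,0,0,0,0,0,0,0,0,0]' | python3 shift.py 0.04 45;  echo '[0,0,-0.48,0,0,0,-0.8,0,0,0,-0.96,0,0,0,-0.16,0,0,0,0,0,0,0,0,0]' | python3 shift.py
```

```text
time: 32.55
ee_pos: [0.431, -0.0163, 0.0559]
ee_rot: [2.22, 2.22, 0.002]
ft_force: [0.0, 0.5, -0.0]
width: 0.0809
finger_force: 0.0
time: 33.17
ee_pos: [0.4304, -0.0163, 0.0557]
ee_rot: [2.221, 2.221, 0.001]
ft_force: [-1.9, 0.3, 5.7]
width: 0.0538
finger_force: 46.7
time: 33.92
ee_pos: [0.4285, -0.016, 0.2023]
ee_rot: [-2.219, -2.219, 0.003]
ft_force: [0.1, 0.4, -2.3]
width: 0.0536
finger_force: 48.3
```

Converted, 0.0375 m is 0.6, 0.0246 m is 0.3936.

```bash
echo '[0.3936,0.6,0,0,0.3936,0.6,0,0,0.3936,0.6,0,0,0.3936,0.6,0,0,0,0,0,0,0,0,0,0,0,0,0.48,0,0,0,0,0,0,0,0,0]' | python3 shift.py; echo '[0,0,0.8,0,0,0,0.64,0,0,0,0.24,0,0,0,0.064,0,0,0,0,0,0,0,0,0]' | python3 shift.py
```

```text
time: 35.05
ee_pos: [0.5794, 0.0818, 0.1753]
ee_rot: [2.222, 2.221, 0.0]
ft_force: [0.7, -1.0, -1.5]
width: 0.0541
finger_force: 48.7
time: 35.8
ee_pos: [0.5812, 0.0823, 0.0677]
ee_rot: [2.22, 2.22, 0.004]
ft_force: [0.6, -0.1, -1.9]
width: 0.0538
finger_force: 48.7
```

Converted, 0.005 m is 0.08, 0.002 m is 0.032.

```bash
echo '[0,0,0.08,0,0,0,0.032,0,0,0,0,0,0,0,0,0]' | python3 shift.py && echo '[0,0,0,0,0,0,0,0,0,0,0,0]' | python3 shift.py 0.075; echo '[0,0,-0.48,0,0,0,-0.96,0,0,0,-0.96,0,0,0,-0.48,0,0.8,-0.56,0,0,0.8,-0.56,0,0,0.8,-0.56,0,0,0.8,-0.56,0,0,0,0,0,0,0,0,0,0]' | python3 shift.py; python3 - <<'E'
from h import *
a=optics.snapshot("top"); b=optics.snapshot("side")
o=np.zeros((600,800,3),np.uint8); o[:300,:400]=cv2.resize(a,(400,300)); o[:300,400:]=cv2.resize(b,(400,300)); o[300:,:]=cv2.resize(b[150:330,180:420],(800,600))[150:450]; o[300:]=cv2.resize(b[180:330,200:400],(400,300)).repeat(1,0)[:, :400].repeat(2,1)[:300,:800]
o[300:,:400]=cv2.resize(b[180:330,190:390],(400,300)); o[300:,400:]=cv2.resize(a[120:285,220:440],(400,300)); cv2.imwrite("pics/f.png",o)
for n,box in (("dishA",(175,240,200,265)),("dishB",(312,248,338,272))): print(n,blob(a,(0,40,80),(180,255,255),box)[:2])
E
```

```text
time: 36.3
ee_pos: [0.5801, 0.0823, 0.0598]
ee_rot: [2.221, 2.221, 0.001]
ft_force: [-3.3, -0.7, 6.0]
width: 0.0543
finger_force: 49.3
time: 36.67
ee_pos: [0.5797, 0.0822, 0.0584]
ee_rot: [-2.221, -2.221, 0.0]
ft_force: [-0.5, -1.5, 0.0]
width: 0.0751
finger_force: 0.0
time: 37.92
ee_pos: [0.4398, 0.2822, 0.2386]
ee_rot: [2.22, 2.222, -0.0]
ft_force: [0.2, -0.5, 0.4]
width: 0.0748
finger_force: 0.0Traceback (most recent call last):
  File "<stdin>", line 5, in <module>
  File "h.py", line 12, in blob
    i=1+np.argmax(s[1:,4]); k=cv2.findContours((l==i).astype(np.uint8),0,cv2.CHAIN_APPROX_NONE)[0][0]
        ~~~~~~~~~^^^^^^^^^
    return _wrapfunc(a, 'argmax', axis=axis, out=out, **kwds)
    return bound(*args, **kwds)
ValueError: attempt to get argmax of an empty sequence
```

View pics/f.png

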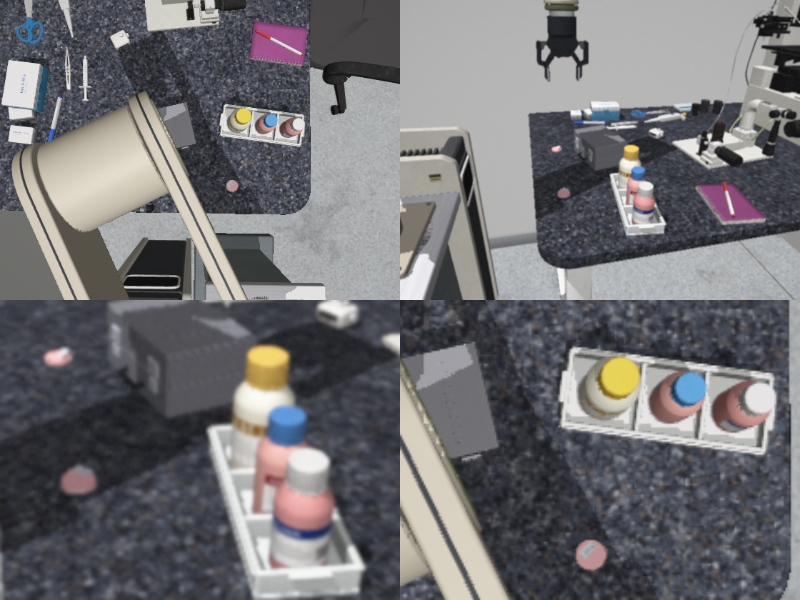

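All three bottles stand upright, one to a bay, with yellow left, blue in the middle and white right. The case is shut and both dishes are where they were, so I'm handing in.

```bash
python3 -c "
from rig import bot, optics, workorder, readout
print(workorder.finish_job())"
```

```text
the job is handed in; nothing more can be done
None
```

The job is handed in at about 38 s: can and eyepiece packed in their seats, lid pressed shut, three bottles upright in their bays; I never moved near the dishes, though the final pixel check on them errored and I confirmed them by eye only.

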